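Park the indexing plunger and run the shuttle home

TASK

The sliding shuttle on the table is locked by a spring plunger with a black T-shaped knob. Pull the knob up, twist it clockwise until its side pin drops into the rest notch of the cam so that the plunger stays retracted by itself, without ramming the pin against the cam, and let go of it. Then slide the shuttle by its white post all the way to the stop at the other end of its rails, leave the knob parked and everything let go, and do not disturb the loose things on the table.

Things in the scene. Friction and masses are not known exactly. Their poses are not given: they have to be found in the camera images.
- slide_base: Grey base plate 120 x 330 x 12 mm fixed on the table, with two steel rails along its y axis and a dark steel stop block at each end. Origin: centre of its underside; z up. The shuttle slides along the base's +y. Its place and yaw vary.
- shuttle (a joint): Travel of the shuttle in m: 0 at the start (locked), 0.110 against the far stop; grows along the base's +y. Friction about 2.5 N; 1.5 mm of play while the plunger is down. The shuttle is an aluminium plate 92 x 162 mm, its top 30 mm above the table; it carries the plunger, a white nest block 60 x 40 x 22 mm with six holes, and the post.
- post_top (a point): Top centre of the white nylon post (17 mm diameter, 60 mm tall) on the shuttle, 90 mm above the table, 108 mm along the base's +y from the plunger's axis. Fixed to the shuttle; can be gripped or pushed.
- knob: Black T knob of the plunger: a bar 38 mm long (x), 14 wide (y), 24 tall (z). Origin: centre of the bar, on the plunger's vertical axis, 94 mm above the table when locked; it rises with the plunger. z up. A steel side pin, 4 mm thick, points along its +x, 46 mm below the origin, ending 28 mm from the axis. Locked, +x points within 0.08 rad of the base's -y. It is parked by a clockwise twist seen from above.
- plunger (a joint): Lift of the plunger in m: 0 locked, at most 0.024. Spring pulls down with about 7.5 N at 0, plus 250 N per m. Parked in the rest notch it reads about 0.008. On the cam's land beside the notch it reads about 0.015: it may stay there, but is not parked. The pin passes freely over the land above 0.016.
- cam_axis (a point): Point on the plunger's axis at the shuttle's top (30 mm above the table), axes as the base. Round it is a steel ring (55 mm across, 9 mm tall) with a steel step on its rim, clamped at an unknown angle: the centre of the rest notch (6.4 mm wide, 7 mm deep) lies 0.60 to 1.45 rad clockwise from the base's -y.
- cam_top (a point): Point on the axis level with the step's land, 62 mm above the table. The land has 4 mm before and 4 mm past the notch (clockwise order); past that a stop rises 8 mm over the land, to 24 mm below the locked knob's origin. Anticlockwise of the step nothing carries the pin. The notch takes the pin within about 0.08 rad of its centre.
- star_knob: Bystander: black star knob 36 x 40 x 46 mm, stud up, loose. Origin: centre of its underside.
- collar: Bystander: metal clamp collar 28 x 30 x 12 mm, loose. Origin: centre of its underside.
- foot: Bystander: black rubber foot 29 mm across, 16 mm tall, loose. Origin: centre of its underside.
- small_scoop: Bystander: steel scoop 50 x 129 x 33 mm, lying loose at the base's +y end. Origin: centre of its underside.

How it is judged:
On the way:
1. the plunger is parked in its rest notch and let go, the shuttle still in its first place (value of joint plunger between 0.006 and 0.0105 m and contact force between the fingers and knob below 0.1 N and value of joint shuttle below 0.006 m), for 0.3 s.
At the end, for the whole second after the job is handed in: The plunger rests by itself in the notch (lift between 6 and 10.5 mm), the shuttle stands within 4 mm of the far stop, at rest, and the gripper has let go of both (value of joint plunger between 0.006 and 0.0105 m and value of joint shuttle above 0.106 m and velocity of joint shuttle below 0.005 m/s and contact force between the fingers and slide_base below 0.1 N); the robot touches nothing.
It fails at once if the knob's pin is rammed against the cam (over 40 N) (contact force between knob and slide_base above 40 N).
It fails at once if a loose bystander (star knob, collar, rubber foot or scoop) is moved by more than 25 mm (distance of any of star_knob, collar, foot, small_scoop from where it was at the start of the episode above 0.025 m).
It also fails if it takes over 72 s, if anything falls off the work surface, if the arm or the gripper's body presses on something with over 40 N, if the wrist force passes 120 N, or if a joint passes its speed limit or range.

ROBOT

A 6-joint arm with a two-finger parallel gripper is mounted at the origin on a cart in front of the work surface, level with it; the furniture and walls round the work are solid. World frame = base frame: x ahead of the robot, y to its left, z up, the work surface at z = 0. Lengths are in m, angles in rad, forces in N, time in s.
With the tool pointing down it reaches from about 0.2 to 0.875 m from the base axis. Payload 3.4 kg.
Tool frame: the origin (TCP) lies midway between the tips of the shut fingers; the grasp point (between the pads) lies 19 mm behind it; z points along the fingers, y is the line along which they close (so a half turn about z gives the same grasp; the last joint's range is limited). The gripper opens to 94 mm and grips with 3 to 60 N. Pads are 16 mm wide; open, the fingers measure 119 mm over their backs; the gripper's body (75 mm by 177 mm) begins 78 mm behind the grasp point.
Start: joints at [0.991, 0.276, 1.505, -0, 1.361, -0.121], TCP at [0.255, 0.516, 0.205] pointing down, gripper open.
Joint ranges: [-2.89, 2.89], [-0.75, 2.08], [0.22, 2.7], [-1.18, 4.32], [0.11, 2.71], [-2.7, 2.7]. Speed limits (rad/s): [2.57, 2.57, 3.14, 3.14, 3.14, 3.14].

INTERFACE

Orientations are given as a rotation vector (axis times angle).
In Python, from cell import bot gives the robot as it stands.
- The arm moves only by the tool arm_command, never from a script. Its argument "rows" is a list that holds one entry, the list of rows, each a list of 7 numbers: the shift along the tool's x, y, z in cm, then the turn, a rotation vector about the tool's x, y, z in degrees, then the closure in counts, from 0 (fully open) to 255 (shut). A call has 1 to 8 rows; each row shifts and turns the commanded pose from where the row before left it, along the tool's axes as they then stand; what a row does not reach is not made up. A row lasts 1/10 s, in which the tool goes at most 50 mm and 8.59 degrees, less where a joint would pass 70% of its speed; a pose out of reach is approached as far as the arm can. A call is refused whole if a number of a shift passes 5 or a number of a turn 8.59, either way. A call with a gripper value outside its range is refused whole. The fingers move at their own pace and stop on an object; "newtons" is the grip in N (left out, the last holds). Time passes only in rows, so rows that do not move let the fingers close. It gives the time, the measured TCP pose, the force, the opening and the grip force at its end, in the units of the state.
- bot.state(): the state, without advancing time (a new reading comes with each control period).
- bot.camera(name): name is "side" or "top" or "wrist"; returns a dict with "pixels" (384x512x3 uint8, red, green, blue), "camera_matrix" (3x3 intrinsics, pixels), "D" ([k1, k2, p1, p2, k3] as OpenCV has them; the pictures are not rectified), "R" (3x3) and "t" (3): a world point X has camera coordinates R X + t. Camera axes: x right, y down, z forward; pixel columns grow to the right and rows downward; lengths in m; the calibration is good to about 2 mm. A picture is of the moment at which its call begins. There is no depth.
- bot.hand_in(): hands the job in; it is judged then, once.
Trained networks look in a picture, given as the dict that the camera call returned (one of the last four; its "shot" number tells which), for a name from the list of things; names that differ only in an ending like _2 or _b are one class to them, and where a whole thing is asked for, a point or a joint stands for the part that bears it (a point fixed in the world has none). Each returns a list of dicts, best first, with "score" (0 to 1); they miss things now and then, are a little off and sometimes report something else, mostly with a low value. They report only what shows in the picture. A call takes as long as a camera call.
- bot.find_in(picture, label): "at" ([x, y, z] in m, in the coordinates of the camera as it stood for that picture, good to about 4 mm: the middle of the surface that is visible of it).
- bot.landmark_of(picture, label): "at" ([x, y, z] in m, in the coordinates of the camera as it stood for that picture, good to about 4 mm: a listed point, or the origin of a listed thing).
The state is a dict: "time": time; "joints": joint angles; "joint_velocities": joint speeds; "joint_torque": joint torques, N m; "tool_pos": TCP position; "ee_rot": TCP orientation; "contact_force": force on the tool from outside, world axes, zero at the start; "torque": the same for the moment, N m; "opening": finger opening in m; "finger_force": force on a finger pad.
Only numpy, scipy, OpenCV 4.12 (cv2) and the standard library are available. Lean on these libraries where they do the work, as an engineer would, in place of code of your own. Each camera call takes 0.05 s, during which the arm holds its last target. There are 200 camera calls.

## Working session

There is one attempt and no reset: what is moved stays moved. The work goes in short steps, Python scripts to look and compute and a tool call to move; the robot and the scene stay as the last step left them, time stands still between calls to the robot, and variables do not carry over. Pictures are saved under pics/ and viewed, at most 10 in all, crops included, and the job is handed in when it is done.

Besides the shell and the picture viewer there is one more tool, called after "Request:" as name([rows], argument=value, ...), one row to a line, values as JSON. arm_command: Moves the arm, as the interface text tells. Its arguments: {"type":"object","properties":{"rows":{"type":"array","items":{"type":"array","items":{"type":"array","items":{"type":"number"}}}},"newtons":{"type":"number"}},"required":["rows"]}

```bash
ls; mkdir -p pics
cat > h.py <<'E'
from cell import bot
import numpy as np, cv2
from scipy.spatial.transform import Rotation as Ro
def W(p,a): return np.array(p["R"]).T@(np.array(a)-np.array(p["t"]))
def save(p,n): cv2.imwrite("pics/"+n,cv2.cvtColor(p["pixels"],cv2.COLOR_RGB2BGR))
def proj(p,X): return cv2.projectPoints(np.array(X,float).reshape(-1,1,3),cv2.Rodrigues(np.array(p["R"]))[0],np.array(p["t"],float),np.array(p["camera_matrix"]),np.array(p["D"]))[0].reshape(-1,2)
E
python3 - <<'E'
from h import *
ims=[]
for c in ["top","side","wrist"]:
    p=bot.camera(c); ims.append(p["pixels"])
    save(p,c+"0.png")
    for n in ["slide_base","post_top","knob","cam_axis","cam_top","star_knob","collar","foot","small_scoop"]:
        r=bot.landmark_of(p,n)
        if r: print(c,n,[(W(p,q["at"]).round(4).tolist(),round(q["score"],2)) for q in r[:2]])
s=bot.state();print(s["time"],s["tool_pos"],s["ee_rot"],Ro.from_rotvec(s["ee_rot"]).as_matrix().round(3),s["opening"])
E
```

```text
pics
top slide_base [([0.4924, -0.094, 0.0033], 0.96)]
top post_top [([0.4962, -0.0985, 0.0931], 0.38)]
top knob [([0.477, -0.1948, 0.0974], 0.7)]
top cam_axis [([0.4719, -0.2014, 0.0288], 0.73)]
top cam_top [([0.4769, -0.1984, 0.0657], 0.67)]
top star_knob [([0.4124, 0.0315, 0.002], 0.74)]
top collar [([0.3924, -0.1147, 0.0034], 0.46)]
top foot [([0.3651, -0.1851, -0.0004], 0.46)]
top small_scoop [([0.5063, 0.1298, 0.0029], 0.79)]
side slide_base [([0.497, -0.0905, 0.0025], 0.86)]
side post_top [([0.4932, -0.088, 0.0875], 0.52)]
side knob [([0.479, -0.1947, 0.0929], 0.85)]
side cam_axis [([0.4817, -0.1967, 0.0286], 0.69)]
side cam_top [([0.4737, -0.2014, 0.0588], 0.64)]
side star_knob [([0.4127, 0.034, 0.0002], 0.55)]
side collar [([0.3941, -0.1102, 0.0009], 0.45)]
side foot [([0.3758, -0.1852, -0.0003], 0.63)]
side small_scoop [([0.5092, 0.129, 0.0021], 0.86), ([0.3775, -0.1822, 0.001], 0.27)]
1.5 [0.25467809 0.51554245 0.20549079] [7.14297994e-01 3.05924477e+00 8.07769745e-05] [[-0.897  0.443  0.   ]
 [ 0.443  0.897  0.   ]
 [-0.     0.    -1.   ]] 0.09406799467592626
```

View pics/top0.png

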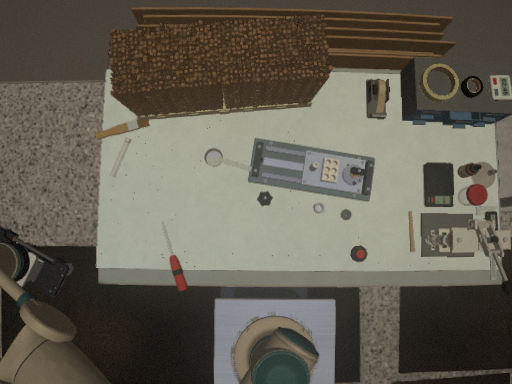

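View pics/side0.png

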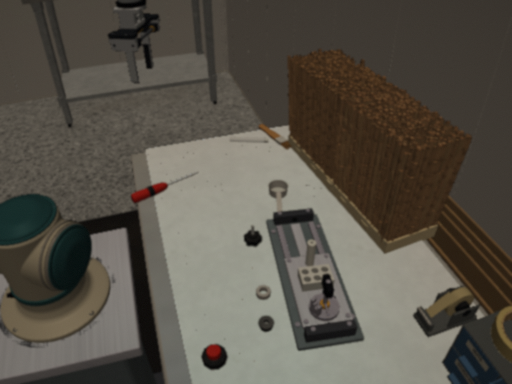

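The top view shows the base at about (310,170) px with yaw roughly 0.13, the knob at (357,172) on the right and the post at (313,166). The scoop handle points at its left end, around (240,163). The side view agrees with this. Next I refine the yaw and plan a move above the knob for a wrist look.

```bash
cat >> h.py <<'E'
def plan(target,yang,n,grip=0,start=None):
    """rows from current pose to TCP target, tool down, tool-y heading yang"""
    s=bot.state(); p=np.array(s["tool_pos"]) if start is None else np.array(start[0]); R=Ro.from_rotvec(s["ee_rot"]).as_matrix()
    y0=np.arctan2(R[1,1],R[0,1]) if start is None else start[1]
    d=(np.array(target)-p); a=yang; y=y0
    for i in range(n):
        yn=y0+(a-y0)*(i+1)/n
        yv=np.array([np.cos(y),np.sin(y),0]); xv=np.cross(yv,[0,0,-1])
        want=np.array(target)-d*(1-(i+1)/n)-p
        r=[round(float(want@xv)*100,2),round(float(want@yv)*100,2),round(float(-want[2])*100,2),0,0,round(float(-np.degrees(yn-y)),2),grip]
        p=p+(xv*r[0]+yv*r[1])/100+np.array([0,0,-r[2]/100]); y=y-np.radians(r[5])
        print(r)
E
python3 - <<'E'
from h import *
p=bot.camera("top")
K,D,R,t=[np.array(p[k],float) for k in("camera_matrix","D","R","t")]
def back(uv,z):
    u=cv2.undistortPoints(np.array(uv,float).reshape(-1,1,2),K,D).reshape(-1,2)
    d=np.c_[u,np.ones(len(u))]@R; c=-R.T@t
    return c+d*((z-c[2])/d[:,2:3])
c=back([(255,139),(375,157),(369,199),(249,182)],.012); print(c.round(3)); print(c.mean(0))
for a,b in((1,0),(2,3)): d=c[b]-c[a]; print(np.linalg.norm(d),np.arctan2(d[0],d[1]))
plan([.44,-.19,.27],-.13,20)
E
```

```text
[[ 0.571  0.056  0.012]
 [ 0.527 -0.269  0.012]
 [ 0.413 -0.25   0.012]
 [ 0.454  0.071  0.012]]
[ 0.49121955 -0.09809515  0.012     ]
0.32833971198874123 0.13246929524588427
0.3240841191001749 0.12782428077736857
[-2.39, -2.75, -0.32, 0, 0, 3.56, 0]
[-2.56, -2.6, -0.33, 0, 0, 3.56, 0]
[-2.72, -2.44, -0.32, 0, 0, 3.55, 0]
[-2.86, -2.26, -0.32, 0, 0, 3.56, 0]
[-3.0, -2.08, -0.32, 0, 0, 3.56, 0]
[-3.12, -1.89, -0.33, 0, 0, 3.56, 0]
[-3.23, -1.69, -0.32, 0, 0, 3.56, 0]
[-3.33, -1.49, -0.32, 0, 0, 3.56, 0]
[-3.41, -1.28, -0.32, 0, 0, 3.55, 0]
[-3.49, -1.06, -0.33, 0, 0, 3.56, 0]
[-3.55, -0.85, -0.32, 0, 0, 3.56, 0]
[-3.59, -0.62, -0.32, 0, 0, 3.56, 0]
[-3.63, -0.4, -0.32, 0, 0, 3.56, 0]
[-3.64, -0.18, -0.33, 0, 0, 3.55, 0]
[-3.65, 0.05, -0.32, 0, 0, 3.56, 0]
[-3.64, 0.28, -0.32, 0, 0, 3.56, 0]
[-3.61, 0.51, -0.33, 0, 0, 3.56, 0]
[-3.57, 0.72, -0.32, 0, 0, 3.56, 0]
[-3.52, 0.95, -0.32, 0, 0, 3.56, 0]
[-3.46, 1.16, -0.32, 0, 0, 3.55, 0]
```

Request:
arm_command([
  [[-2.4, -2.75, -0.3, 0, 0, 3.56, 0], [-2.55, -2.6, -0.3, 0, 0, 3.56, 0], [-2.7, -2.45, -0.3, 0, 0, 3.56, 0], [-2.85, -2.25, -0.3, 0, 0, 3.56, 0], [-3, -2.1, -0.3, 0, 0, 3.56, 0], [-3.1, -1.9, -0.3, 0, 0, 3.56, 0], [-3.25, -1.7, -0.3, 0, 0, 3.56, 0], [-3.35, -1.5, -0.3, 0, 0, 3.56, 0]],
])

```text
time: 2.35
tool_pos: [0.3284, 0.2316, 0.2298]
ee_rot: [1.448, 2.788, 0.001]
contact_force: [1.0, -0.5, 0.5]
opening: 0.0936
finger_force: 0.0
```

Request:
arm_command([
  [[-3.4, -1.3, -0.3, 0, 0, 3.56, 0], [-3.5, -1.05, -0.3, 0, 0, 3.56, 0], [-3.55, -0.85, -0.3, 0, 0, 3.56, 0], [-3.6, -0.6, -0.3, 0, 0, 3.56, 0], [-3.6, -0.4, -0.3, 0, 0, 3.56, 0], [-3.65, -0.2, -0.3, 0, 0, 3.56, 0], [-3.65, 0.05, -0.3, 0, 0, 3.56, 0], [-3.65, 0.3, -0.3, 0, 0, 3.56, 0]],
])

```text
time: 3.15
tool_pos: [0.4025, -0.0508, 0.2538]
ee_rot: [2.09, 2.345, 0.001]
contact_force: [0.4, -0.1, -0.4]
opening: 0.0943
finger_force: 0.0
```

Request:
arm_command([
  [[-3.6, 0.5, -0.3, 0, 0, 3.56, 0], [-3.55, 0.7, -0.3, 0, 0, 3.56, 0], [-3.5, 0.95, -0.3, 0, 0, 3.56, 0], [-3.45, 1.15, -0.3, 0, 0, 3.56, 0], [0, 0, 0, 0, 0, 0, 0], [0, 0, 0, 0, 0, 0, 0]],
])

```text
time: 3.75
tool_pos: [0.4388, -0.1901, 0.2651]
ee_rot: [-2.362, -2.069, -0.0]
contact_force: [0.1, -0.1, 0.5]
opening: 0.0942
finger_force: 0.0
```

Run:
```python
from h import *
s=bot.state();print(s["time"],s["tool_pos"],Ro.from_rotvec(s["ee_rot"]).as_matrix().round(3),s["contact_force"])
p=bot.camera("wrist"); cv2.imwrite("pics/w1.png",cv2.resize(cv2.cvtColor(p["pixels"],cv2.COLOR_RGB2BGR),None,fx=1.5,fy=1.5,interpolation=cv2.INTER_CUBIC))
print((-np.array(p["R"]).T@p["t"]),np.array(p["R"])[2])
for n in ["slide_base","post_top","knob","cam_axis","cam_top"]:
    r=bot.landmark_of(p,n)
    if r: print(n,[(W(p,q["at"]).round(4).tolist(),round(q["score"],2)) for q in r[:2]])
```

```text
3.75 [ 0.43877371 -0.19010565  0.2651147 ] [[ 0.131  0.991 -0.001]
 [ 0.991 -0.131  0.001]
 [ 0.001 -0.001 -1.   ]] [ 0.09224025 -0.11700748  0.50184018]
[ 0.44776128 -0.12143329  0.44516531] [-0.03241948 -0.2382637  -0.97065925]
slide_base [([0.4934, -0.0959, 0.0014], 0.94)]
post_top [([0.4951, -0.094, 0.0927], 0.7), ([0.3728, -0.1821, 0.0007], 0.33)]
knob [([0.4779, -0.1987, 0.0976], 0.78)]
cam_axis [([0.4757, -0.1986, 0.0311], 0.92)]
cam_top [([0.4798, -0.1977, 0.063], 0.76), ([0.3729, -0.1841, 0.0005], 0.18)]
```

View pics/w1.png

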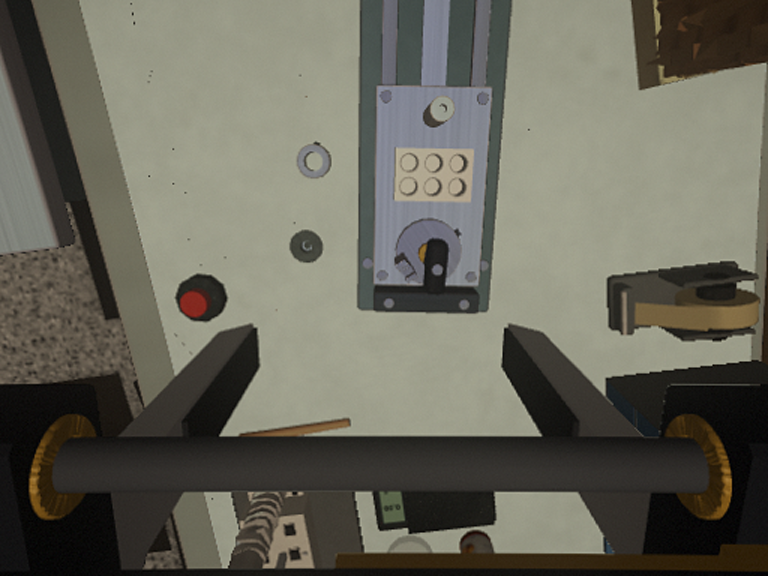

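The wrist view shows the knob at about (435,262) px, the ring at (428,250), the step with its notch at (405,265) on the ring's -x side, and the post at (440,110). I move closer to measure the notch angle.

Request:
arm_command([
  [[-1.45, 0.45, 2.4, 0, 0, 0, 0], [-1.45, 0.45, 2.4, 0, 0, 0, 0], [-1.45, 0.45, 2.4, 0, 0, 0, 0], [-1.45, 0.45, 2.4, 0, 0, 0, 0], [0, 0, 0, 0, 0, 0, 0], [0, 0, 0, 0, 0, 0, 0]],
])

```text
time: 4.65
tool_pos: [0.4491, -0.2489, 0.1697]
ee_rot: [-2.361, -2.071, -0.0]
contact_force: [0.8, -0.9, 0.7]
opening: 0.0938
finger_force: 0.0
```

Run:
```python
from h import *
p=bot.camera("wrist")
P={}
for n in ["slide_base","post_top","knob","cam_axis","cam_top"]:
    r=bot.landmark_of(p,n)
    if r: P[n]=W(p,r[0]["at"]); print(n,[(W(p,q["at"]).round(4).tolist(),round(q["score"],2)) for q in r[:2]])
k=P["knob"]; u=proj(p,[[.478,-.198,.062]])[0]; print(u)
np.save("wp.npy",dict(p),allow_pickle=True)
x,y=int(u[0]),int(u[1]); x0,y0=max(x-60,0),max(y-60,0); print(x0,y0)
c=p["pixels"][y0:y0+115,x0:x0+130]
cv2.imwrite("pics/w2.png",cv2.resize(c[:,:,::-1],None,fx=5,fy=5,interpolation=cv2.INTER_CUBIC))
```

```text
slide_base [([0.4963, -0.0959, 0.002], 0.72)]
knob [([0.4782, -0.199, 0.0989], 0.8)]
cam_axis [([0.4776, -0.2007, 0.03], 0.67)]
cam_top [([0.4761, -0.1948, 0.064], 0.77)]
[279.30200405 125.03120333]
219 65
```

View pics/w2.png

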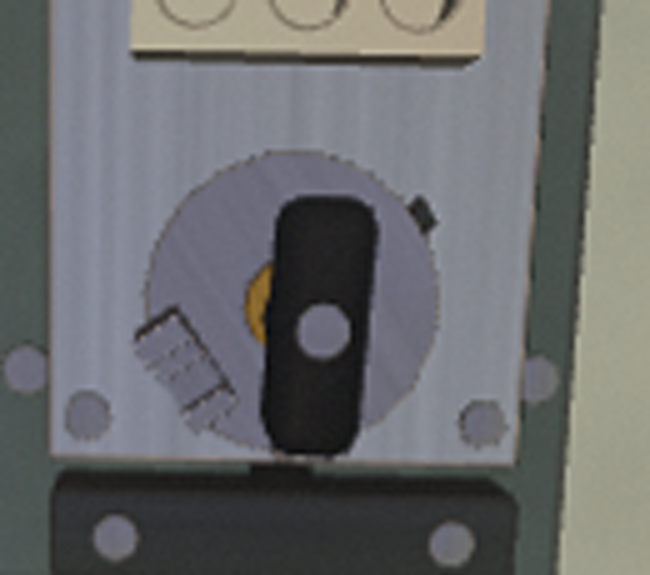

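The crop shows the ring centre at about (292,301) in the 5x crop. The step runs from (155,320), the taller stop end, to (215,410), the near end. I overlay angle ticks on the land plane.

```bash
cat >> h.py <<'E'
def back(p,uv,z):
    K,D,R,t=[np.array(p[k],float) for k in("camera_matrix","D","R","t")]
    u=cv2.undistortPoints(np.array(uv,float).reshape(-1,1,2),K,D).reshape(-1,2)
    d=np.c_[u,np.ones(len(u))]@R; c=-R.T@t
    return c+d*((z-c[2])/d[:,2:3])
E
python3 - <<'E'
from h import *
p=np.load("wp.npy",allow_pickle=True).item()
o=np.array([219,65])
f=lambda x,y:(np.array([x,y])-2)/5+o
ax=back(p,[f(292,301)],.039)[0]; print("axis",ax)
print("knobtop",back(p,[f(324,328)],.106)[0])
l=back(p,[f(50,200),f(50,440),f(548,60),f(518,440)],.030); print(l.round(4))
d=l[0]-l[1]; yaw=.13; print("yaw",np.arctan2(d[0],d[1]), np.arctan2(*(l[2]-l[3])[:2]))
def pt(a,r,z):  # clockwise angle a from base -y
    v=np.array([-np.sin(yaw),-np.cos(yaw)]); c,s=np.cos(-a),np.sin(-a)
    return [*(ax[:2]+r*np.array([c*v[0]-s*v[1],s*v[0]+c*v[1]])),z]
S=12; c0=np.array([240,118]); im=p["pixels"][118:162,240:295,::-1]
im=cv2.resize(im,None,fx=S,fy=S,interpolation=cv2.INTER_CUBIC)
for a in np.arange(0,1.8,.1):
    for r in (.017,.031):
        q=((proj(p,[pt(a,r,.062)])[0]-c0)*S+S/2).astype(int); cv2.circle(im,tuple(map(int,q)),3,(0,0,255),-1)
        if r>.02: cv2.putText(im,"%.1f"%a,(int(q[0])-30,int(q[1])+10),0,.4,(255,0,0),1)
cv2.imwrite("pics/w3.png",im)
E
```

```text
axis [ 0.47751194 -0.19893266  0.039     ]
knobtop [ 0.47748723 -0.19934598  0.106     ]
[[ 0.4352 -0.1751  0.03  ]
 [ 0.4285 -0.2197  0.03  ]
 [ 0.5295 -0.1626  0.03  ]
 [ 0.5185 -0.2316  0.03  ]]
yaw 0.15002220928896556 0.15802894645701465
```

View pics/w3.png

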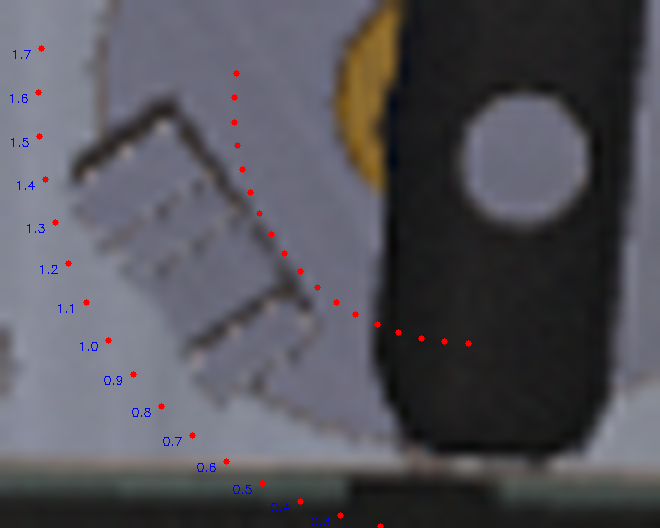

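The zoom shows the land's near end at (235,395)–(315,322), the dark notch near wall at (190,357)–(290,293), the stop face near (100,245)–(195,190), and the stop's far end at (75,178)–(170,112). I backproject these edges.

Run:
```python
from h import *
p=np.load("wp.npy",allow_pickle=True).item()
ax=np.array([.4775,-.199]); yaw=.14
v=np.array([-np.sin(yaw),-np.cos(yaw)]); w=np.array([-np.cos(yaw),np.sin(yaw)]) # -y, -x (clockwise 90)
g=lambda q:(np.array(q)+.5)/12-.5+[240,118]
for n,z,q in [("near end",.062,[(225,402),(315,322)]),("notch near",.062,[(192,358),(293,297)]),("dash1",.062,[(123,272),(202,215)]),("dash1",.070,[(123,272),(202,215)]),("dash2",.062,[(100,247),(195,188)]),("dash2",.070,[(100,247),(195,188)]),("stop far",.070,[(78,182),(172,118)])]:
    P=back(p,[g(x) for x in q],z)[:,:2]-ax
    m=np.array([P@v,P@w]).T; print(n,z,"ang",np.arctan2(m[:,1],m[:,0]).round(3),"r",np.linalg.norm(m,axis=1).round(4),"xy",(m*1000).round(1).tolist())
```

```text
near end 0.062 ang [0.682 0.613] r [0.0275 0.019 ] xy [[21.4, 17.4], [15.5, 10.9]]
notch near 0.062 ang [0.827 0.74 ] r [0.0269 0.0186] xy [[18.2, 19.8], [13.7, 12.5]]
dash1 0.062 ang [1.119 1.178] r [0.0276 0.0208] xy [[12.1, 24.8], [7.9, 19.2]]
dash1 0.07 ang [1.143 1.21 ] r [0.0272 0.0206] xy [[11.3, 24.8], [7.3, 19.3]]
dash2 0.062 ang [1.201 1.274] r [0.0284 0.0206] xy [[10.3, 26.5], [6.0, 19.7]]
dash2 0.07 ang [1.223 1.303] r [0.0281 0.0205] xy [[9.6, 26.4], [5.4, 19.8]]
stop far 0.07 ang [1.391 1.542] r [0.0284 0.0214] xy [[5.1, 27.9], [0.6, 21.4]]
```

Run:
```python
from h import *
p=np.load("wp.npy",allow_pickle=True).item()
f=lambda x,y:(np.array([x,y])+.5)/5-.5+[219,65]
L=back(p,[f(277,225),f(265,425),f(377,225),f(362,425)],.106); print(L.round(4))
for i in (0,2):
    d=L[i]-L[i+1]; print(np.arctan2(d[0],d[1]))
a=np.array
l=back(p,[f(50,60),f(50,440),f(548,20),f(518,440)],.030); print([np.arctan2(*(l[i]-l[i+1])[:2]) for i in(0,2)])
plan([.4775,-.199,.165],-.13,3)
```

```text
[[ 0.4724 -0.184   0.106 ]
 [ 0.4673 -0.2122  0.106 ]
 [ 0.4866 -0.1859  0.106 ]
 [ 0.4815 -0.2141  0.106 ]]
0.17768905256266732
0.17809393871363066
[np.float64(0.15015239301349992), np.float64(0.15044365570471932)]
[1.79, 0.7, 0.19, 0, 0, -0.0, 0]
[1.79, 0.7, 0.18, 0, 0, -0.0, 0]
[1.78, 0.7, 0.19, 0, 0, -0.0, 0]
```

Request:
arm_command([
  [[1.8, 0.7, 0.2, 0, 0, 0, 0], [1.8, 0.7, 0.2, 0, 0, 0, 0], [1.8, 0.7, 0.2, 0, 0, 0, 0], [0, 0, 0, 0, 0, 2.7, 0], [0, 0, 2, 0, 0, 0, 0], [0, 0, 2, 0, 0, 0, 0], [0, 0, 0, 0, 0, 0, 0], [0, 0, 0, 0, 0, 0, 0]],
])

```text
time: 5.75
tool_pos: [0.4773, -0.1988, 0.124]
ee_rot: [2.41, 2.016, 0.0]
contact_force: [0.6, -0.1, 0.2]
opening: 0.0937
finger_force: 0.0
```

Run:
```python
from h import *
s=bot.state();print(s["tool_pos"],Ro.from_rotvec(s["ee_rot"]).as_matrix().round(3),s["contact_force"])
plan([.4775,-.199,.077],-.178,4)
```

```text
[ 0.47725961 -0.19878457  0.12396819] [[ 0.177  0.984  0.   ]
 [ 0.984 -0.177 -0.   ]
 [ 0.     0.    -1.   ]] [ 0.63669663 -0.07769386  0.20126342]
[-0.0, 0.01, 1.17, 0, 0, 0.01, 0]
[-0.01, 0.0, 1.18, 0, 0, 0.0, 0]
[-0.0, 0.01, 1.17, 0, 0, 0.01, 0]
[-0.01, 0.01, 1.18, 0, 0, 0.0, 0]
```

Request:
arm_command([
  [[0, 0, 1.6, 0, 0, 0, 0], [0, 0, 1.6, 0, 0, 0, 0], [0, 0, 1.5, 0, 0, 0, 0], [0, 0, 0, 0, 0, 0, 100], [0, 0, 0, 0, 0, 0, 200], [0, 0, 0, 0, 0, 0, 255], [0, 0, 0, 0, 0, 0, 255], [0, 0, 0, 0, 0, 0, 255]],
], newtons=15)

```text
time: 6.55
tool_pos: [0.4776, -0.1991, 0.0772]
ee_rot: [2.409, 2.015, 0.001]
contact_force: [0.2, -0.2, -0.4]
opening: 0.0572
finger_force: 0.0
```

Request:
arm_command([
  [[0, 0, 0, 0, 0, 0, 255], [0, 0, 0, 0, 0, 0, 255], [0, 0, 0, 0, 0, 0, 255]],
], newtons=45)

```text
time: 6.85
tool_pos: [0.4771, -0.1988, 0.0764]
ee_rot: [-2.41, -2.015, -0.0]
contact_force: [0.7, -0.6, -0.1]
opening: 0.0337
finger_force: 0.0
```

Request:
arm_command([
  [[0, 0, 0, 0, 0, 0, 255], [0, 0, 0, 0, 0, 0, 255], [0, 0, 0, 0, 0, 0, 255], [0, 0, 0, 0, 0, 0, 255], [0, 0, 0, 0, 0, 0, 255]],
])

```text
time: 7.35
tool_pos: [0.4774, -0.1989, 0.0764]
ee_rot: [2.41, 2.015, 0.001]
contact_force: [0.7, -0.3, -2.0]
opening: 0.0135
finger_force: 45.0
```

Request:
arm_command([
  [[0, 0, -0.5, 0, 0, 0, 255], [0, 0, -0.5, 0, 0, 0, 255], [0, 0, -0.5, 0, 0, 0, 255], [0, 0, -0.5, 0, 0, 0, 255], [0, 0, 0, 0, 0, 0, 255], [0, 0, 0, 0, 0, 0, 255]],
])

```text
time: 7.95
tool_pos: [0.4772, -0.1988, 0.0962]
ee_rot: [2.41, 2.015, 0.001]
contact_force: [4.6, -1.3, -13.4]
opening: 0.0137
finger_force: 44.9
```

Request:
arm_command([
  [[0, 0, 0, 0, 0, 7, 255], [0, 0, 0, 0, 0, 7, 255], [0, 0, 0, 0, 0, 7, 255], [0, 0, 0, 0, 0, 7, 255], [0, 0, 0, 0, 0, 7, 255], [0, 0, 0, 0, 0, 7, 255], [0, 0, 0, 0, 0, 0, 255], [0, 0, 0, 0, 0, 0, 255]],
])

```text
time: 8.75
tool_pos: [0.4775, -0.199, 0.0962]
ee_rot: [2.972, 1.018, 0.001]
contact_force: [5.4, -1.6, -13.5]
opening: 0.0134
finger_force: 44.9
```

Request:
arm_command([
  [[0, 0, 0, 0, 0, 6, 255], [0, 0, 0, 0, 0, 5.4, 255], [0, 0, 0, 0, 0, 0, 255], [0, 0, 0.3, 0, 0, 0, 255], [0, 0, 0, 0, 0, 0, 255], [0, 0, 0, 0, 0, 0, 255]],
])

```text
time: 9.35
tool_pos: [0.4775, -0.1991, 0.0932]
ee_rot: [3.058, 0.718, 0.001]
contact_force: [5.0, -0.9, -12.1]
opening: 0.0139
finger_force: 44.9
```

Run:
```python
from h import *
s=bot.state();R=Ro.from_rotvec(s["ee_rot"]).as_matrix();print(s["tool_pos"],np.arctan2(R[1,1],R[0,1]),s["contact_force"],s["torque"])
p=bot.camera("wrist");np.save("wp2.npy",dict(p),allow_pickle=True)
u=proj(p,[[.4775,-.199,.062]])[0];print(u)
cv2.imwrite("pics/w4.png",cv2.resize(p["pixels"][:,:,::-1],None,fx=1.5,fy=1.5,interpolation=cv2.INTER_CUBIC))
```

```text
[ 0.47751503 -0.19907701  0.09318039] -1.1097597109979933 [  4.99537696  -0.90516129 -12.13909082] [-0.35741531 -0.91807139 -0.0289516 ]
[252.9999285 213.2092193]
```

View pics/w4.png

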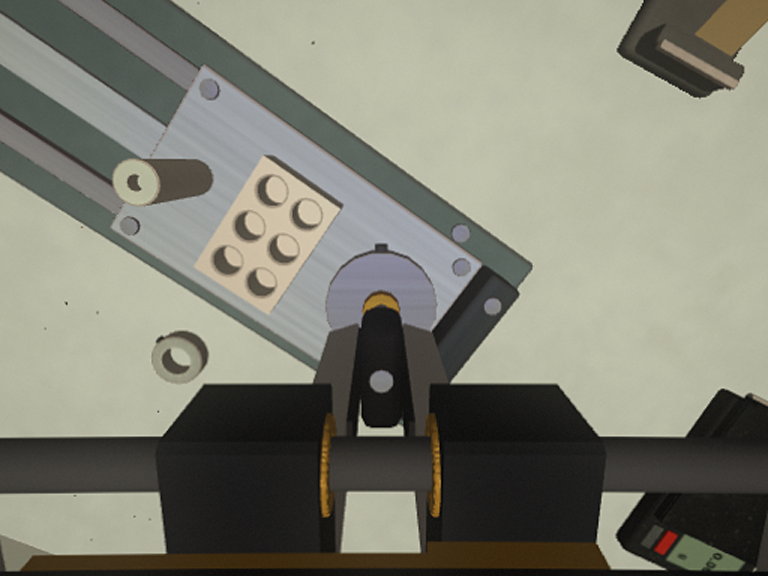

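The knob is held at about (381,370) px, with its bar in line with the ring's clamp mark at (381,247). That agrees with the notch angle, so I lower it gently and watch the force.

Request:
arm_command([
  [[0, 0, 0.1, 0, 0, 0, 255], [0, 0, 0.1, 0, 0, 0, 255], [0, 0, 0.1, 0, 0, 0, 255], [0, 0, 0, 0, 0, 0, 255], [0, 0, 0, 0, 0, 0, 255]],
])

```text
time: 9.9
tool_pos: [0.4775, -0.1991, 0.0903]
ee_rot: [3.058, 0.718, 0.001]
contact_force: [5.8, -1.3, -11.4]
opening: 0.0138
finger_force: 44.9
```

Request:
arm_command([
  [[0, 0, 0.15, 0, 0, 0, 255], [0, 0, 0.15, 0, 0, 0, 255], [0, 0, 0.15, 0, 0, 0, 255], [0, 0, 0, 0, 0, 0, 255], [0, 0, 0, 0, 0, 0, 255]],
])

```text
time: 10.4
tool_pos: [0.4775, -0.1991, 0.086]
ee_rot: [3.058, 0.718, 0.001]
contact_force: [4.3, -1.0, -10.5]
opening: 0.0137
finger_force: 44.9
```

Request:
arm_command([
  [[0, 0, 0.1, 0, 0, 0, 255], [0, 0, 0, 0, 0, 0, 255], [0, 0, 0, 0, 0, 0, 130], [0, 0, 0, 0, 0, 0, 130], [0, 0, 0, 0, 0, 0, 130], [0, 0, 0, 0, 0, 0, 130], [0, 0, 0, 0, 0, 0, 130], [0, 0, 0, 0, 0, 0, 130]],
])

```text
time: 11.2
tool_pos: [0.4769, -0.1988, 0.085]
ee_rot: [-3.058, -0.718, 0.0]
contact_force: [-0.7, -0.4, -0.1]
opening: 0.0461
finger_force: 0.0
```

Request:
arm_command([
  [[0, 0, 0, 0, 0, 0, 130], [0, 0, 0, 0, 0, 0, 130], [0, 0, 0, 0, 0, 0, 130], [0, 0, 0, 0, 0, 0, 130]],
])

```text
time: 11.6
tool_pos: [0.4771, -0.1988, 0.0849]
ee_rot: [-3.058, -0.718, 0.0]
contact_force: [-0.5, -0.7, 0.1]
opening: 0.0458
finger_force: 0.0
```

Request:
arm_command([
  [[0, 0, -1, 0, 0, 0, 130], [0, 0, -2, 0, 0, 0, 130], [0, 0, -3, 0, 0, 0, 130], [0, 0, -3, 0, 0, 0, 130], [0, 0, 0, 0, 0, 0, 130], [0, 0, 0, 0, 0, 0, 130]],
])

```text
time: 12.2
tool_pos: [0.4773, -0.199, 0.1758]
ee_rot: [3.057, 0.718, 0.002]
contact_force: [-0.2, -0.3, -0.4]
opening: 0.0461
finger_force: 0.0
```

Run:
```python
from h import *
s=bot.state();R=Ro.from_rotvec(s["ee_rot"]).as_matrix();print(s["tool_pos"],np.arctan2(R[1,1],R[0,1]),s["contact_force"],s["opening"])
for c in ["wrist","side","top"]:
    p=bot.camera(c)
    for n in ["knob","post_top","slide_base","small_scoop"]:
        r=bot.landmark_of(p,n)
        if r: print(c,n,W(p,r[0]["at"]).round(4),round(r[0]["score"],2))
    if c=="wrist": cv2.imwrite("pics/w5.png",cv2.resize(p["pixels"][:,:,::-1],None,fx=1.5,fy=1.5,interpolation=cv2.INTER_CUBIC))
```

```text
[ 0.47731158 -0.19898922  0.17576998] -1.1097603198291848 [-0.22917997 -0.33417996 -0.3906119 ] 0.046148992484785455
wrist knob [ 0.4774 -0.1999  0.1069] 0.92
wrist post_top [ 0.4967 -0.0905  0.0933] 0.59
wrist slide_base [ 4.945e-01 -9.460e-02  1.000e-04] 0.69
side knob [ 0.48   -0.1965  0.1036] 0.67
side post_top [ 0.4936 -0.0888  0.0895] 0.69
side slide_base [ 0.4936 -0.0919  0.0006] 0.98
side small_scoop [0.5066 0.1286 0.0043] 0.77
top post_top [ 0.4923 -0.0941  0.0942] 0.41
top slide_base [ 0.4876 -0.096   0.0067] 0.78
top small_scoop [5.032e-01 1.312e-01 5.000e-04] 0.96
```

View pics/w5.png

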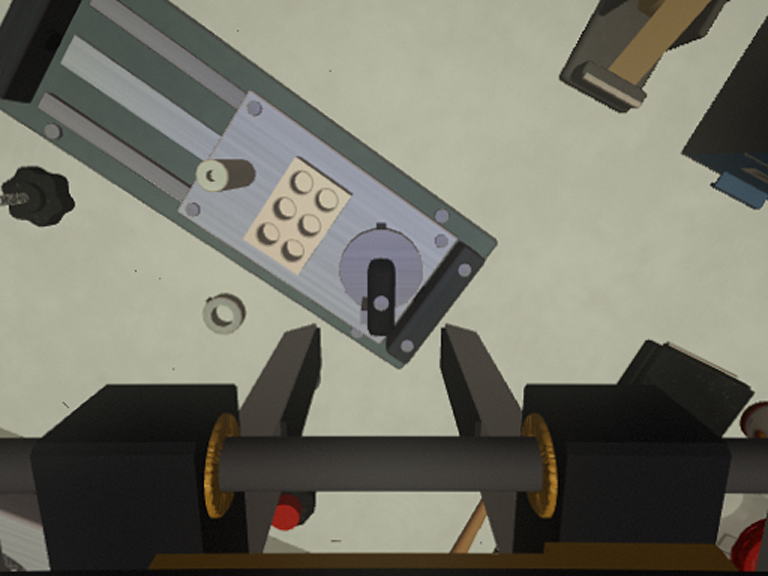

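The knob is parked: in the image it sits at (380,300) px over the step, the networks put it about 9–10 mm up, and the force is zero after letting go. The post is at (212,175). Next I plan the move to the post.

Run:
```python
from h import *
plan([.4932,-.092,.14],-.145,7,130)
```

```text
[0.89, -1.27, 0.5, 0, 0, -7.9, 130]
[1.05, -1.13, 0.5, 0, 0, -7.89, 130]
[1.19, -0.97, 0.5, 0, 0, -7.9, 130]
[1.32, -0.81, 0.5, 0, 0, -7.9, 130]
[1.42, -0.61, 0.5, 0, 0, -7.9, 130]
[1.48, -0.41, 0.5, 0, 0, -7.89, 130]
[1.54, -0.21, 0.49, 0, 0, -7.9, 130]
```

Request:
arm_command([
  [[0.9, -1.25, 0.5, 0, 0, -7.9, 130], [1.05, -1.15, 0.5, 0, 0, -7.9, 130], [1.2, -0.95, 0.5, 0, 0, -7.9, 130], [1.3, -0.8, 0.5, 0, 0, -7.9, 130], [1.4, -0.6, 0.5, 0, 0, -7.9, 130], [1.5, -0.4, 0.5, 0, 0, -7.9, 130], [1.55, -0.2, 0.5, 0, 0, -7.9, 130], [0, 0, 0, 0, 0, 0, 130]],
])

```text
time: 13.75
tool_pos: [0.4932, -0.0907, 0.1394]
ee_rot: [-2.373, -2.056, 0.0]
contact_force: [0.6, 0.6, -0.8]
opening: 0.0458
finger_force: 0.0
```

Request:
arm_command([
  [[0, 0, 2, 0, 0, 0, 130], [0, 0, 2, 0, 0, 0, 130], [0, 0, 2, 0, 0, 0, 130], [0, 0, 2, 0, 0, 0, 130], [0, 0, 0, 0, 0, 0, 130], [0, 0, 0, 0, 0, 0, 130]],
])

```text
time: 14.35
tool_pos: [0.4939, -0.0928, 0.0603]
ee_rot: [2.378, 2.053, -0.0]
contact_force: [-0.3, -0.0, -0.2]
opening: 0.046
finger_force: 0.0
```

Request:
arm_command([
  [[0, 0, 0, 0, 0, 0, 255], [0, 0, 0, 0, 0, 0, 255], [0, 0, 0, 0, 0, 0, 255], [0, 0, 0, 0, 0, 0, 255], [0, 0, 0, 0, 0, 0, 255], [0, 0, 0, 0, 0, 0, 255], [0, 0, 0, 0, 0, 0, 255], [0, 0, 0, 0, 0, 0, 255]],
], newtons=15)

```text
time: 15.15
tool_pos: [0.4938, -0.0923, 0.0604]
ee_rot: [2.376, 2.055, 0.0]
contact_force: [-1.4, 0.7, 5.1]
opening: 0.0165
finger_force: 15.0
```

Request:
arm_command([
  [[0.5, 0, 0, 0, 0, 0, 255], [1.5, 0, 0, 0, 0, 0, 255], [1.5, 0, 0, 0, 0, 0, 255], [1.5, 0, 0, 0, 0, 0, 255], [0, 0, 0, 0, 0, 0, 255], [0, 0, 0, 0, 0, 0, 255]],
])

```text
time: 15.75
tool_pos: [0.5014, -0.0417, 0.0604]
ee_rot: [-2.376, -2.055, -0.003]
contact_force: [0.6, 2.8, 6.1]
opening: 0.0167
finger_force: 15.0
```

Request:
arm_command([
  [[1.5, 0, 0, 0, 0, 0, 255], [1.5, 0, 0, 0, 0, 0, 255], [1.5, 0, 0, 0, 0, 0, 255], [0.8, 0, 0, 0, 0, 0, 255], [0.3, 0, 0, 0, 0, 0, 255], [0.3, 0, 0, 0, 0, 0, 255], [0, 0, 0, 0, 0, 0, 255], [0, 0, 0, 0, 0, 0, 255]],
])

```text
time: 16.55
tool_pos: [0.5101, 0.0153, 0.0604]
ee_rot: [2.375, 2.055, 0.002]
contact_force: [0.1, -0.0, 6.1]
opening: 0.0168
finger_force: 15.0
```

Request:
arm_command([
  [[0.15, 0, 0, 0, 0, 0, 255], [0.15, 0, 0, 0, 0, 0, 255], [0.15, 0, 0, 0, 0, 0, 255], [0, 0, 0, 0, 0, 0, 255], [0, 0, 0, 0, 0, 0, 255]],
])

```text
time: 17.05
tool_pos: [0.5103, 0.0165, 0.0604]
ee_rot: [2.37, 2.055, -0.006]
contact_force: [-2.0, -9.9, 5.8]
opening: 0.0167
finger_force: 15.0
```

At the stop: 110 mm of travel and the reaction force has risen. Now I release and retreat upward.

Request:
arm_command([
  [[-0.2, 0, 0, 0, 0, 0, 255], [0, 0, 0, 0, 0, 0, 130], [0, 0, 0, 0, 0, 0, 130], [0, 0, 0, 0, 0, 0, 130], [0, 0, 0, 0, 0, 0, 130], [0, 0, 0, 0, 0, 0, 130], [0, 0, 0, 0, 0, 0, 130], [0, 0, 0, 0, 0, 0, 130]],
])

```text
time: 17.85
tool_pos: [0.5097, 0.0182, 0.0599]
ee_rot: [-2.376, -2.055, -0.0]
contact_force: [0.3, 0.1, -0.6]
opening: 0.0465
finger_force: 0.0
```

Request:
arm_command([
  [[0, 0, -2, 0, 0, 0, 130], [0, 0, -3, 0, 0, 0, 130], [0, 0, -3, 0, 0, 0, 130], [0, 0, -3, 0, 0, 0, 130], [-3, 0, -2, 0, 0, 0, 130], [-3, 0, -1, 0, 0, 0, 130], [0, 0, 0, 0, 0, 0, 130], [0, 0, 0, 0, 0, 0, 130]],
])

```text
time: 18.65
tool_pos: [0.5009, -0.0413, 0.1999]
ee_rot: [-2.377, -2.053, -0.001]
contact_force: [0.4, 0.6, 0.5]
opening: 0.0462
finger_force: 0.0
```

Run:
```python
from h import *
s=bot.state();print(s["tool_pos"],s["contact_force"],s["opening"])
for c in ["wrist","side","top"]:
    p=bot.camera(c)
    for n in ["knob","post_top","star_knob","collar","foot","small_scoop"]:
        r=bot.landmark_of(p,n)
        if r: print(c,n,W(p,r[0]["at"]).round(4),round(r[0]["score"],2))
    if c=="wrist": cv2.imwrite("pics/w6.png",cv2.resize(p["pixels"][:,:,::-1],None,fx=1.5,fy=1.5,interpolation=cv2.INTER_CUBIC))
```

```text
[ 0.50094749 -0.04126368  0.19994854] [0.41571157 0.61045622 0.50539634] 0.0462321745486036
wrist knob [ 0.493  -0.0912  0.1057] 0.89
wrist post_top [0.5115 0.0141 0.0927] 0.51
wrist star_knob [0.4148 0.0337 0.0017] 0.69
wrist collar [ 0.3888 -0.1104 -0.0008] 0.72
wrist foot [ 3.914e-01 -1.132e-01 -1.000e-04] 0.73
wrist small_scoop [0.5052 0.1272 0.0008] 0.79
side knob [ 0.4963 -0.0872  0.1006] 0.61
side post_top [ 0.4963 -0.0874  0.1004] 0.67
side star_knob [ 0.4117  0.0336 -0.0041] 0.49
side collar [ 0.3961 -0.1117  0.0011] 0.52
side foot [ 0.373  -0.1875 -0.0015] 0.67
side small_scoop [0.5085 0.1294 0.0032] 0.6
top post_top [0.5072 0.0136 0.0948] 0.57
top collar [ 0.3927 -0.1104  0.0021] 0.53
top small_scoop [0.5095 0.1305 0.0019] 0.98
```

View pics/w6.png

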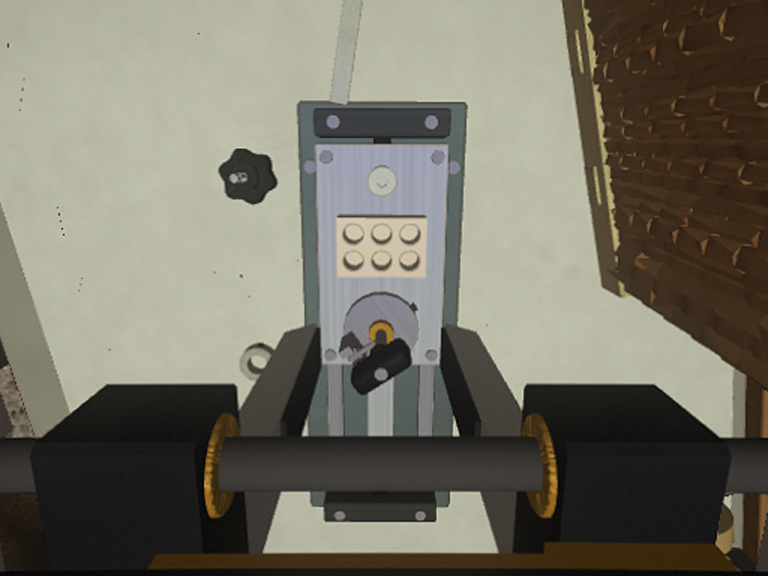

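The final view shows the shuttle against the far stop, with the post at (382,181) px and the plate end and bumper at (382,142). The knob is still twisted over the step at (380,365), and the bystanders are where they started. I hand in.

```bash
python3 -c "
from cell import bot
print(bot.hand_in())"
```

```text
the job is handed in; nothing more can be done
None
```

The job is handed in, though no verdict came back. By my measurements the plunger is parked in its rest notch, the shuttle stands against the far stop (about 110 mm of travel), everything is let go, and the bystanders in view are within a few mm of where they started.

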